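# Seat the gel cassette and hold the comb in it

## Robot

A 6-joint arm with a two-finger parallel gripper is mounted at the origin on the work surface. World frame = base frame: x ahead of the robot, y to its left, z up, the work surface at z = 0. Lengths are in m, angles in degrees, forces in N, time in s.
With the tool pointing down it reaches from about 0.4 to 0.825 m from the base axis. Payload 7 kg.
Tool frame: the origin (TCP) lies midway between the tips of the shut fingers; the grasp point (between the pads) lies 19 mm behind it; z points along the fingers, x is the direction in which the jaws open and shut, and the axes are right-handed (so a half turn about z gives the same grasp; the last joint's range is limited). The gripper opens to 88 mm and grips with 3 to 60 N. Pads are 19 mm wide; open, the fingers measure 130 mm over their backs; the gripper's body (78 mm by 193 mm) begins 47 mm behind the grasp point.
Start: joints at [91.221, 20.546, 0.682, 0, -70.136, -16.507], TCP at [0.178, 0.651, 0.227] pointing down, gripper open.
Joint ranges: [-176.03, 176.03], [-82.01, 121.73], [-58.28, 71.71], [-173.87, 95.51], [-174.79, -0.11], [-173.66, 173.66]. Speed limits (degrees/s): [136.94, 136.94, 172.46, 180, 180, 180].

## Interface

Orientations are given as [roll, pitch, yaw] about the fixed x, y, z axes, in that order (R = Rz(yaw) Ry(pitch) Rx(roll)).
In Python, from plant import * gives the robot as it stands. The module is installed in compiled form; this text tells all that it offers.
- The arm moves only by the shell command python3 -m pendant 'ROWS' [OPENING]. ROWS is JSON, a list that holds one entry, the list of rows, each a list of 6 numbers: the shift along the world's x, y, z in mm, then the turn, a rotation vector about the world's x, y, z in degrees. A call has 1 to 10 rows; each row is the pose to reach, as a shift and turn from the pose commanded when the call began; what a row does not reach only later rows make up. A row lasts 1/8 s, in which the tool goes at most 62.5 mm and 10.7 degrees, less where a joint would pass 70% of its speed; a pose out of reach is approached as far as the arm can. A call with a gripper value outside its range is refused whole. OPENING is the closure, from -1 (fully open) to 1 (shut), set as the call begins (- or left out, the last holds). The fingers move at their own pace and stop on an object; the grip force is fixed at half the most. Time passes only in rows, so rows that repeat a pose let the fingers close. It gives the time, the measured TCP pose, the force and the opening at its end, in the units of the state.
- get_obs(): the state, without advancing time (a new reading comes with each control period).
- snapshot(name): name is "side" or "top"; returns a dict with "pixels" (384x512x3 uint8, red, green, blue), "depth" (384x512 float32, m along the optical axis (not along the pixel's ray), 0 where there is no reading), "fx", "fy", "cx", "cy" (pixels), "dist" ([k1, k2, p1, p2, k3] as OpenCV has them; the pictures are not rectified), "pose" (4x4, takes a point from camera to world coordinates). Camera axes: x right, y down, z forward; pixel columns grow to the right and rows downward; lengths in m; the calibration is good to about 2 mm. A picture is of the moment at which its call begins.
- close_job(): hands the job in, once; it reports no verdict.
The state is a dict: "clock": time; "joint_pos": joint angles; "qvel": joint speeds; "tau": joint torques, N m; "tool_pos": TCP position; "orientation": TCP orientation; "force": force on the tool from outside, world axes, zero at the start; "moment": the same for the moment, N m; "opening": finger opening in m.
Only numpy, scipy, OpenCV 4.12 (cv2) and the standard library are available. Lean on these libraries where they do the work, as an engineer would, in place of code of your own. Each camera call takes 0.05 s, during which the arm holds its last target. There are 200 camera calls.

## Task

Stand the green gel cassette upright in the channel on top of the raised casting stand, setting it down gently, and let go of it. Then take the orange-handled comb out of its blue rack and slide its blade straight down between the cassette's two glass plates until it drags snugly, with the sprung front plate just pushed open a little (about a millimetre; never force it). Finish while still gripping the comb upright at that depth, the program ending with the comb held; do not push the small jar, vial or pot standing about.

Things in the scene. Friction and masses are not known exactly. Their poses are not given: they have to be found in the camera images.
- cassette: Loose gel cassette, green frame, black rubber foot, about 0.5 kg, 34 mm thick (x) x 110 mm wide (y) x 80 mm tall, open at the top. Origin at the centre of its underside, z up. Starts upright on the bench. Grip it from above across the thickness: rear wall (-x) and front bar (+x, 34 to 64 mm above the underside) are rigid, 90 mm wide.
- cassette_centre (a point): Point in the cassette to grip at: mid-thickness, mid-width, 48 mm above its underside. Axes as the cassette.
- stand_seat (a point): Centre of the channel floor on top of the fixed stand (grey base 110 x 150 mm, black plinth, yellow lips), 50 mm above the bench; x across the channel, y along it, z up. Channel about 40 x 122 mm inside, lips 12 mm high leaning outwards: the cassette has 3 mm to spare either way in x, 6 mm in y. It may go in either way round.
- slot_mouth (a point): Where the centre line of the comb's blade enters the cassette: level with its top, mid-width, 2.4 mm in front (+x) of the back plate's inner face; moves with that plate. x across the gap, y along it, -z down into it. The 4 mm blade touches both plates at a depth of 27 to 40 mm below this point, varying from run to run: find it by feel.
- back_plate: The cassette's rear glass plate, upright, 86 mm wide, 4 mm thick, ending 70 mm below the mouth; its top 12 mm is a white lip leaning back 4 mm as a lead-in. Rigid in use; its setting towards +x varies by 0 to 2 mm. Origin coincides with the cassette's but for that setting.
- front_plate: The cassette's sprung front glass plate, 86 mm wide, 4 mm thick. Its inner face is 8 to 10 mm from the back plate's at the mouth and slopes nearer by 0.15 mm per mm of depth, ending 52 mm below the mouth. Origin coincides with the cassette's while at rest. A blade off towards this plate presses on it alone and is pushed sideways (-x): ease it over to the back plate.
- pressure_plate (a joint): How far the sprung front plate is pushed open towards +x of the cassette, in m: 0 at rest, stop at 0.005. The springs press with 2 N at rest and 5 N more per mm. Each mm of blade depth after touching opens it 0.15 mm; the upward drag on a blade resting on both plates is then about 3 to 4.5 N at 0.5 mm, 5 to 6.5 N at 1 mm and 8 to 10 N at 1.6 mm.
- comb_handle (a point): Centre of the comb's orange handle (12 mm thick in x, 60 mm wide in y, 30 mm tall in z), the place to grip, across the 12 mm. The loose comb weighs 50 g and starts upright in its rack, handle up, this centre 93 mm above the bench.
- comb_tip (a point): Middle of the lower edge of the comb's white blade, 85 mm below the handle's centre. The blade is 4 mm thick (x), 50 mm wide (y) and 70 mm long; z points up to the handle.
- comb: The same comb as a whole, its origin at the middle of the blade's lower edge (same as comb_tip), z up.
- rack: Fixed blue comb rack, 60 (x) x 90 (y) mm base, 45 mm tall, origin under its centre. The comb stands in its top slot, 7 mm wide in x and 54 mm in y, 37 mm deep: lift it straight up at least 45 mm. The rack and the cassette may swap sides.
- soil_jar_mid (a point): Middle of a loose small amber jar with a red lid, 48 mm across, 62 mm tall: leave alone.
- vial_mid (a point): Middle of a loose vial with a red cap, 28 mm across, 50 mm tall: leave alone.
- pot_mid (a point): Middle of a loose small white pot with a yellow cap, 34 mm across, 45 mm tall: leave alone.
Mind the look-alikes: they are no part of the job. Of the things that look like the comb, the smaller one is meant.

How it is judged (in metres and radians):
On the way:
1. the cassette stands in the stand's channel, let go (x of cassette in the frame of stand_seat between -0.006 and 0.006 m and y of cassette in the frame of stand_seat between -0.012 and 0.012 m and z of cassette in the frame of stand_seat between -0.003 and 0.003 m and angle between cassette's own z axis and vertical below 0.06 rad and angle between the x axis of cassette and the x axis of stand_seat, either way round below 0.12 rad and contact force between the fingers and cassette below 0.3 N), for 0.2 s.
At the end, for the whole second after the job is handed in: Cassette in the channel (3 mm height, 6 mm across, 12 mm along, 0.12 rad), not touched by the robot. Comb gripped, upright (0.1 rad), its tip 27 to 52 mm below the mouth, within 20 mm of mid-width, pressing on both plates, sprung plate pushed open 0.4 to 1.6 mm, at rest for a second (all of step 1 and contact force between the arm and cassette below 0.3 N and contact force between the fingers and comb above 2 N and z of comb_tip in the frame of slot_mouth between -0.052 and -0.027 m and y of comb_tip in the frame of slot_mouth between -0.02 and 0.02 m and value of joint pressure_plate between 0.0004 and 0.0016 m and contact force between comb and front_plate above 1.5 N and contact force between comb and back_plate above 0.5 N and angle between comb_tip's own z axis and vertical below 0.1 rad and velocity of joint pressure_plate below 0.004 m/s and linear speed of cassette below 0.01 m/s); the arm keeps its last pose, push and grip.
It fails at once if the front plate is forced open by more than 2.5 mm (value of joint pressure_plate above 0.0025 m).
It fails at once if the cassette is dropped on the stand, or dragged up off it by the comb (horizontal distance between cassette and stand_seat below 0.04 m and z of cassette in the frame of stand_seat above 0.012 m and contact force between the fingers and cassette below 0.1 N).
It fails at once if the cassette is tipped (angle between cassette's own z axis and vertical above 0.5 rad).
It fails at once if a bystander is pushed aside by more than 40 mm (distance of any of soil_jar_mid, vial_mid, pot_mid from where it was at the start of the episode above 0.04 m).
It also fails if it takes over 64 s, if anything falls off the work surface, if the arm or the gripper's body presses on something with over 40 N, if the wrist force passes 120 N, or if a joint passes its speed limit or range.

## Working session

There is one attempt and no reset: what is moved stays moved. The work goes in short steps, Python scripts to look and compute and a shell command to move; the robot and the scene stay as the last step left them, time stands still between calls to the robot, and variables do not carry over. Pictures are saved under pics/ and viewed, about 8 in all and at most 12, crops included, and the job is handed in when it is done.

```bash
mkdir -p pics
cat > h.py <<'E'
from plant import *
import numpy as np, cv2
def cloud(s):
    d=s["depth"]; h,w=d.shape
    K=np.array([[s["fx"],0,s["cx"]],[0,s["fy"],s["cy"]],[0,0,1.]])
    u,v=np.meshgrid(np.arange(w),np.arange(h))
    p=np.stack([u,v],-1).reshape(-1,1,2).astype(np.float64)
    n=cv2.undistortPoints(p,K,np.array(s["dist"],float)).reshape(h,w,2)
    P=np.dstack([n[...,0]*d,n[...,1]*d,d])
    T=np.array(s["pose"]); W=P@T[:3,:3].T+T[:3,3]
    W[d<=0]=np.nan
    return W
def save(s,n): cv2.imwrite(n,cv2.cvtColor(s["pixels"],cv2.COLOR_RGB2BGR))
E
python3 - <<'E'
from h import *
for n in("top","side"):
    s=snapshot(n); save(s,f"pics/{n}0.png"); np.savez(f"{n}0.npz",W=cloud(s),px=s["pixels"]); print(n,np.round(s["pose"],3).tolist(),s["fx"],s["fy"],s["dist"])
a=cv2.imread("pics/top0.png");b=cv2.imread("pics/side0.png")
print(get_obs())
E
```

```text
top [[0.017, -0.989, 0.144, 0.471], [-1.0, -0.02, -0.022, 0.018], [0.025, -0.144, -0.989, 0.759], [0.0, 0.0, 0.0, 1.0]] 362.50452808601386 362.50452808601386 [-0.10209416  0.          0.          0.          0.        ]
side [[0.966, -0.195, 0.169, 0.402], [-0.258, -0.699, 0.667, -0.582], [-0.012, -0.688, -0.726, 0.703], [0.0, 0.0, 0.0, 1.0]] 395.2688018786065 395.2688018786065 [-0.09486762  0.          0.          0.          0.        ]
{'clock': 0.1, 'joint_pos': array([ 9.12205844e+01,  2.05885731e+01,  6.38221182e-01, -1.77573544e-02,
       -7.01344220e+01, -1.65053046e+01]), 'qvel': array([ 0.03764393, -0.10327998,  0.05759375,  0.07320446, -0.01256779,
        0.02294582]), 'tau': array([-2.10880103e-04, -5.84163308e+01,  2.93751973e+01,  7.01558277e+00,
        1.02112195e-02, -4.75372633e-05]), 'tool_pos': array([0.17786939, 0.65069128, 0.22569619]), 'orientation': array([-1.79991919e+02, -8.60236667e-02, -1.05290773e+02]), 'force': array([ 0.78652477, -0.11830017, -0.42989793]), 'moment': array([0.00437966, 0.00135693, 0.06005878]), 'opening': 0.08803731638551734}
```

View pics/top0.png

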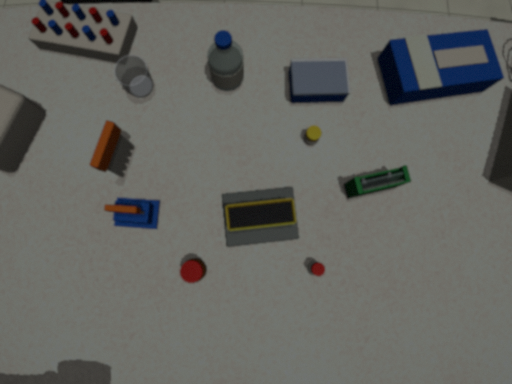

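View pics/side0.png

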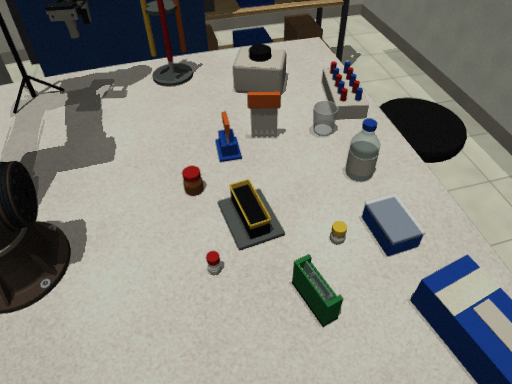

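Top view: cassette is the green box at (378,181), stand at (261,215), comb in its blue rack at (125,209), with jar (193,270), vial (317,268) and pot (313,133) nearby. Comb candidates: the small orange handle in the rack at (125,209), and the larger free-standing comb at (105,146), which is the look-alike. Green candidates: only (378,181). I choose the comb in the rack, being the smaller, and will check it in one close crop.

Run:
```python
from h import *
t=cv2.imread("pics/top0.png");s=cv2.imread("pics/side0.png")
c=lambda im,x,y,w=72,h=54:cv2.resize(im[y:y+h,x:x+w],(400,300),interpolation=cv2.INTER_CUBIC)
cv2.imwrite("pics/crop1.png",np.vstack([np.hstack([c(t,342,155),c(s,280,250,100,75)]),np.hstack([c(t,95,180),c(s,200,95,100,75)])]))
T=np.load("top0.npz");W=T["W"];hsv=cv2.cvtColor(T["px"],cv2.COLOR_RGB2HSV)
def m(lo,hi,x0,x1,y0,y1,zmin=-1,zmax=9):
    k=cv2.inRange(hsv,np.array(lo),np.array(hi))>0
    r=np.zeros_like(k);r[y0:y1,x0:x1]=1
    return k&r&(W[...,2]>zmin)&(W[...,2]<zmax)
def rep(n,k):
    P=W[k]; r=cv2.minAreaRect((P[:,:2]*1000).astype(np.float32))
    print(n,k.sum(),"rect",np.round(r[0],1),np.round(r[1],1),round(r[2],1),"z pct",np.round(np.percentile(P[:,2],[1,25,50,75,99]),3))
rep("cass",m((40,60,20),(90,255,255),335,420,155,205))
rep("casstop",m((40,60,20),(90,255,255),335,420,155,205,.07))
rep("comb",m((3,120,80),(18,255,255),95,145,195,225))
rep("combtop",m((3,120,80),(18,255,255),95,145,195,225,.09))
rep("rack",m((100,120,30),(130,255,255),95,170,185,235))
rep("racktop",m((100,120,30),(130,255,255),95,170,185,235,.035))
rep("lips",m((20,100,60),(35,255,255),210,310,180,250))
rep("pot",m((20,100,60),(35,255,255),300,330,120,150))
rep("jar",m((0,150,60),(8,255,255),175,215,250,290))
rep("vial",m((0,150,60),(8,255,255),300,330,255,285))
z=W[...,2]; rg=W[185:250,215:305]; q=(rg[...,2]>.006)&(rg[...,2]<.02)
P=rg[q];print("base",cv2.minAreaRect((P[:,:2]*1000).astype(np.float32)))
print("bench z",np.nanmedian(W[290:340,200:400,2]))
```

```text
cass 657 rect [ 600.3 -239.8] [ 44.  109.8] 14.4 z pct [0.002 0.065 0.077 0.081 0.083]
casstop 396 rect [ 595.4 -241.2] [ 34.1 109.6] 13.7 z pct [0.07  0.079 0.081 0.082 0.084]
comb 187 rect [527.8 249.3] [56.2 11.2] 87.3 z pct [0.107 0.109 0.11  0.11  0.112]
combtop 187 rect [527.8 249.3] [56.2 11.2] 87.3 z pct [0.107 0.109 0.11  0.11  0.112]
rack 919 rect [527.3 249.2] [87.7 56.4] 86.9 z pct [0.007 0.01  0.043 0.047 0.049]
racktop 490 rect [528.2 248.4] [69.1 40.7] 87.3 z pct [0.037 0.046 0.047 0.047 0.049]
lips 537 rect [529.5  -6.4] [ 58.4 141.4] 7.4 z pct [0.011 0.016 0.062 0.064 0.066]
pot 176 rect [ 697.5 -113.5] [29.  30.7] 64.3 z pct [0.027 0.045 0.046 0.047 0.049]
jar 381 rect [416.6 122.2] [39.1 39.4] 88.6 z pct [0.052 0.063 0.064 0.064 0.066]
vial 119 rect [ 423.1 -118.8] [23.2 21.5] 67.8 z pct [0.049 0.051 0.052 0.053 0.054]
base ((526.3470458984375, -6.871452331542969), (108.42616271972656, 150.16259765625), 7.352713584899902)
bench z 0.0016460793437090282
```

View pics/crop1.png

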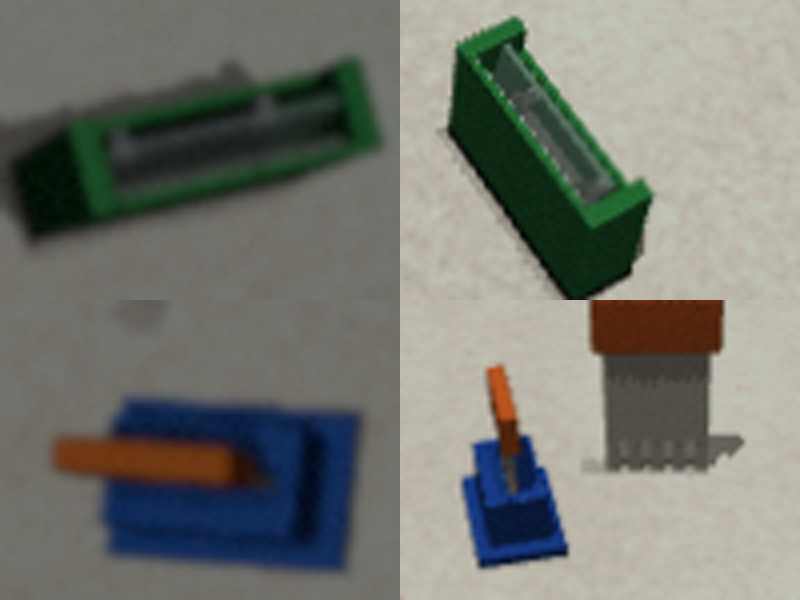

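Crop: the cassette's facing (world -x) long side is a solid green wall, so its rear is world -x and its front is +x. The two glass plates sit inside the frame. The comb is the small orange handle in the rack slot, and the bigger orange comb beside it is the look-alike. The poses fit the stated sizes: cassette about (595,-241) at 13.7°, stand (528,-6.6) at 7.4°, comb (528,249) at -2.7°.

```bash
python3 -m pendant '[[[23,-50,0,0,0,-4],[46,-100,0,0,0,-8],[69,-150,0,0,0,-12],[92,-200,0,0,0,-16],[115,-250,0,0,0,-20],[138,-300,0,0,0,-24],[161,-350,0,0,0,-28],[184,-400,0,0,0,-32],[207,-450,0,0,0,-36],[230,-500,0,0,0,-40]]]' -1
python3 -m pendant '[[[23,-50,0,0,0,-4],[46,-100,0,0,0,-8],[69,-150,0,0,0,-12],[92,-200,0,0,0,-16],[115,-250,0,0,0,-20],[138,-300,0,0,0,-21],[161,-350,0,0,0,-21],[187,-392,-27,0,0,-21],[187,-392,-27,0,0,-21],[187,-392,-27,0,0,-21]]]'
python3 - <<'E'
from h import *
T=np.load("top0.npz");W=T["W"];hsv=cv2.cvtColor(T["px"],cv2.COLOR_RGB2HSV)
k=cv2.inRange(hsv,np.array((20,100,60)),np.array((35,255,255)))>0
k[:,:210]=0;k[:,310:]=0;k[:180]=0;k[250:]=0;k&=W[...,2]>.055
print(cv2.minAreaRect((W[k][:,:2]*1000).astype(np.float32)),k.sum())
# side view, same
T=np.load("side0.npz");W=T["W"];hsv=cv2.cvtColor(T["px"],cv2.COLOR_RGB2HSV)
for n,lo,hi,b,z in(("lip",(20,100,60),(35,255,255),(220,280,170,245),.055),("cass",(40,60,20),(90,255,255),(285,350,250,330),.072),("comb",(3,120,80),(18,255,255),(215,236,105,150),.1)):
    k=cv2.inRange(hsv,np.array(lo),np.array(hi))>0; r=np.zeros_like(k); r[b[2]:b[3],b[0]:b[1]]=1; k&=r&(W[...,2]>z)
    print(n,k.sum(),cv2.minAreaRect((W[k][:,:2]*1000).astype(np.float32)))
E
```

```text
clock: 1.35
tool_pos: [0.4082, 0.1494, 0.2267]
orientation: [180.0, 0.0, -145.4]
force: [1.5, 0.6, 0.2]
opening: 0.0877
clock: 2.6
tool_pos: [0.5946, -0.241, 0.199]
orientation: [180.0, -0.1, -166.3]
force: [0.1, -0.0, 1.3]
opening: 0.0877
((525.3101806640625, -6.830436706542969), (50.036251068115234, 132.45130920410156), 7.3067450523376465) 364
lip 301 ((522.811279296875, -6.272552490234375), (50.21070098876953, 132.92523193359375), 7.414880275726318)
cass 535 ((592.656982421875, -242.27047729492188), (33.708526611328125, 109.69799041748047), 14.333407402038574)
comb 67 ((522.783935546875, 246.82765197753906), (55.64577102661133, 11.56745719909668), 86.93797302246094)
```

```bash
python3 -m pendant '[[[0,0,-40,0,0,0.3],[0,0,-80,0,0,0.3],[0,0,-120,0,0,0.3],[0,0,-145,0,0,0.3],[0,0,-160,0,0,0.3],[0,0,-170,0,0,0.3],[0,0,-170,0,0,0.3]]]' -1
python3 -m pendant '[[[0,0,0,0,0,0],[0,0,0,0,0,0],[0,0,0,0,0,0],[0,0,0,0,0,0],[0,0,0,0,0,0],[0,0,0,0,0,0],[0,0,0,0,0,0],[0,0,0,0,0,0],[0,0,0,0,0,0],[0,0,0,0,0,0]]]' 1
python3 -c "
from plant import *
o=get_obs();print(o['force'],o['moment'],o['opening'])"
```

```text
clock: 3.48
tool_pos: [0.5951, -0.2406, 0.0298]
orientation: [-180.0, 0.0, -166.0]
force: [-0.6, 0.2, -1.0]
opening: 0.0874
clock: 4.72
tool_pos: [0.5949, -0.241, 0.0295]
orientation: [180.0, -0.0, -166.0]
force: [-0.6, -0.7, -0.4]
opening: 0.0338
[-0.62685912 -0.70335909 -0.42264477] [-0.00968284  0.13305237  0.04393813] 0.03375353750171845
```

Gripped at 34 mm. Now lift and carry it above the stand.

```bash
python3 -m pendant '[[[0,0,5,0,0,0],[0,0,15,0,0,0],[0,0,35,0,0,0],[0,0,60,0,0,0],[0,0,90,0,0,0],[0,0,120,0,0,0],[-5,15,120,0,0,-1],[-15,45,120,0,0,-2],[-26,80,120,0,0,-3],[-38,120,120,0,0,-4]]]'
python3 -m pendant '[[[-12,38,0,0,0,-1],[-23,75,0,0,0,-2],[-30,98,0,0,0,-2.7],[-33,114,0,0,0,-2.7],[-33,114,0,0,0,-2.7],[-33,114,0,0,0,-2.7],[-33,114,0,0,0,-2.7],[-33,114,0,0,0,-2.7]]]'
cat > look.py <<'E'
from h import *
import sys
tag=sys.argv[1]
for n in("top","side"):
    s=snapshot(n); W=cloud(s); save(s,f"pics/{n}{tag}.png"); np.savez(f"{n}{tag}.npz",W=W,px=s["pixels"])
    hsv=cv2.cvtColor(s["pixels"],cv2.COLOR_RGB2HSV)
    k=(cv2.inRange(hsv,np.array((40,60,20)),np.array((90,255,255)))>0)
    k=k&(np.linalg.norm(W[...,:2]-np.array([.525,-.006]),axis=2)<.12)
    z=W[...,2][k]; print(n,k.sum(),np.percentile(z,[1,50,97,99]))
    top=k&(W[...,2]>np.percentile(z,97)-.008)
    r=cv2.minAreaRect((W[top][:,:2]*1000).astype(np.float32));print(" top rect",r,top.sum())
o=get_obs();print(o["tool_pos"],o["orientation"],o["force"])
E
python3 look.py 1
```

```text
clock: 5.98
tool_pos: [0.5564, -0.1201, 0.1499]
orientation: [180.0, 0.0, -170.1]
force: [0.1, 1.6, -5.5]
opening: 0.0338
clock: 6.98
tool_pos: [0.524, -0.0074, 0.1494]
orientation: [-180.0, -0.0, -172.7]
force: [0.1, 0.6, -4.8]
opening: 0.0338Traceback (most recent call last):
  File "look.py", line 9, in <module>
    z=W[...,2][k]; print(n,k.sum(),np.percentile(z,[1,50,97,99]))
                                   ~~~~~~~~~~~~~^^^^^^^^^^^^^^^^
    return _quantile_unchecked(
        a, q, axis, out, overwrite_input, method, keepdims, weights)
    return _ureduce(a,
                    func=_quantile_ureduce_func,
    ...<5 lines>...
                    overwrite_input=overwrite_input,
                    method=method)
    r = func(a, **kwargs)
    result = _quantile(arr,
                       quantiles=q,
    ...<2 lines>...
                       out=out,
                       weights=wgt)
    slices_having_nans = np.isnan(arr[-1, ...])
                                  ~~~^^^^^^^^^
IndexError: index -1 is out of bounds for axis 0 with size 0
```

```bash
cat > look.py <<'E'
from h import *
import sys
tag=sys.argv[1]
s=snapshot("side"); W=cloud(s); save(s,f"pics/side{tag}.png"); np.savez(f"side{tag}.npz",W=W,px=s["pixels"])
hsv=cv2.cvtColor(s["pixels"],cv2.COLOR_RGB2HSV)
k=(cv2.inRange(hsv,np.array((40,60,20)),np.array((90,255,255)))>0)&(np.linalg.norm(W[...,:2]-np.array([.525,-.006]),axis=2)<.12)
P=W[k]*1000; a=np.radians(7.35); d=P-[522.8,-6.3,50]   # stand frame as the side camera sees it
q=np.c_[d[:,0]*np.cos(a)+d[:,1]*np.sin(a),-d[:,0]*np.sin(a)+d[:,1]*np.cos(a),d[:,2]]
print(k.sum(),"stand-frame pct 1,5,50,95,99:\n",np.round(np.percentile(q,[1,5,50,95,99],axis=0),1).T)
r=cv2.minAreaRect(q[:,:2].astype(np.float32));print(r)
o=get_obs();print(o["tool_pos"],o["orientation"],o["force"])
E
python3 look.py 1
```

```text
876 stand-frame pct 1,5,50,95,99:
 [[-18.1 -17.8  -4.9  14.9  16. ]
 [-57.5 -57.  -54.6   1.2  31.3]
 [ 76.1  80.6 125.  149.8 150.9]]
((2.1157588958740234, -10.46915054321289), (51.175594329833984, 96.80473327636719), 5.921698570251465)
[ 0.52398915 -0.00730215  0.14946168] [-1.79996101e+02 -1.30523794e-02 -1.72723123e+02] [-0.26135245  0.11076882 -4.62997677]
```

View pics/side1.png

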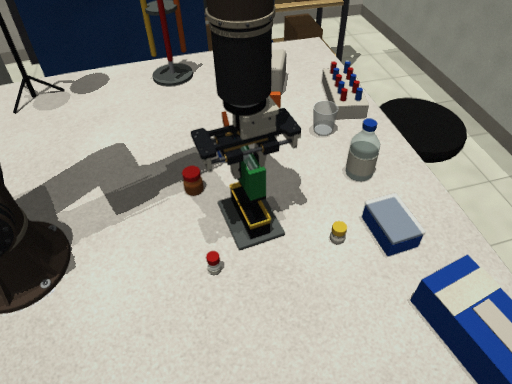

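The side picture shows the cassette (255,180) hanging upright over the channel, about 1 mm off in x and y. Lowering it gently.

```bash
python3 -m pendant '[[[1,0,-10,0,0,0],[1,0,-25,0,0,0],[1,0,-40,0,0,0],[1,0,-50,0,0,0],[1,0,-56,0,0,0],[1,0,-60,0,0,0],[1,0,-63,0,0,0],[1,0,-65,0,0,0],[1,0,-66,0,0,0],[1,0,-66,0,0,0]]]'
python3 -m pendant '[[[0,0,-0.5,0,0,0],[0,0,-1,0,0,0],[0,0,-1.5,0,0,0],[0,0,-2,0,0,0],[0,0,-2.5,0,0,0],[0,0,-2.5,0,0,0]]]'
python3 look.py 2
```

```text
clock: 8.32
tool_pos: [0.525, -0.0069, 0.0837]
orientation: [180.0, 0.0, -172.7]
force: [-0.6, 0.1, -4.6]
opening: 0.0339
clock: 9.07
tool_pos: [0.525, -0.0069, 0.081]
orientation: [-180.0, -0.0, -172.7]
force: [-0.3, 0.1, -5.4]
opening: 0.0337
746 stand-frame pct 1,5,50,95,99:
 [[-17.4 -16.9  -3.1  15.6  43.9]
 [-57.2 -56.6 -53.5   7.1  28.8]
 [-37.1  10.5  56.7  81.6  83.7]]
((12.205953598022461, 8.980674743652344), (143.5443572998047, 59.99690246582031), 67.1158447265625)
[ 0.52494622 -0.00692059  0.08103239] [-1.79997990e+02 -4.89958671e-03 -1.72683574e+02] [ 0.18096305 -0.27847255 -4.56111034]
```

```bash
python3 -m pendant '[[[0,0,-0.4,0,0,0],[0,0,-0.8,0,0,0],[0,0,-1.2,0,0,0],[0,0,-1.2,0,0,0],[0,0,-1.2,0,0,0]]]'
python3 -m pendant '[[[0,0,-0.4,0,0,0],[0,0,-0.8,0,0,0],[0,0,-0.8,0,0,0],[0,0,-0.8,0,0,0]]]'
```

```text
clock: 9.75
tool_pos: [0.525, -0.0069, 0.0798]
orientation: [-180.0, -0.0, -172.7]
force: [0.9, -0.0, -4.7]
opening: 0.0338
clock: 10.25
tool_pos: [0.525, -0.0069, 0.0795]
orientation: [-180.0, 0.0, -172.7]
force: [-3.5, 1.2, 5.5]
opening: 0.0342
```

Contact at exactly the expected height (TCP 79.5 mm). Releasing and rising clear.

```bash
python3 -m pendant '[[[0,0,0,0,0,0],[0,0,0,0,0,0],[0,0,0,0,0,0],[0,0,0,0,0,0],[0,0,0,0,0,0],[0,0,0,0,0,0]]]' -1
python3 -m pendant '[[[0,0,15,0,0,0],[0,0,50,0,0,0],[0,0,90,0,0,0],[0,0,130,0,0,0],[0,40,140,0,0,0],[0,90,140,0,0,-3],[0,145,140,0,0,-6],[0,200,140,0,0,-9],[0,240,140,0,0,-10],[0,255,140,0,0,-10]]]'
python3 - <<'E'
from h import *
for n in("top","side"):
    s=snapshot(n); W=cloud(s); save(s,f"pics/{n}3.png"); np.savez(f"{n}3.npz",W=W,px=s["pixels"])
    hsv=cv2.cvtColor(s["pixels"],cv2.COLOR_RGB2HSV); near=np.linalg.norm(W[...,:2]-np.array([.525,-.006]),axis=2)<.11
    for nm,lo,hi,z in(("lip",(20,100,60),(35,255,255),.055),("cass",(40,60,20),(90,255,255),.122)):
        k=(cv2.inRange(hsv,np.array(lo),np.array(hi))>0)&near&(W[...,2]>z)
        print(n,nm,k.sum(),cv2.minAreaRect((W[k][:,:2]*1000).astype(np.float32)),np.median(W[k][:,2]))
t=cv2.imread("pics/top3.png");s=cv2.imread("pics/side3.png")
c=lambda im,x,y,w,h:cv2.resize(im[y:y+h,x:x+w],(400,h*400//w),interpolation=cv2.INTER_CUBIC)
cv2.imwrite("pics/crop3.png",np.hstack([c(t,210,175,100,75),c(s,205,140,100,75)]))
E
```

```text
clock: 11.0
tool_pos: [0.525, -0.0069, 0.079]
orientation: [180.0, 0.0, -172.7]
force: [-0.1, -0.8, -0.1]
opening: 0.0857
clock: 12.25
tool_pos: [0.5248, 0.2502, 0.2199]
orientation: [180.0, 0.0, 177.4]
force: [0.2, 0.4, 0.2]
opening: 0.0877
top lip 178 ((524.4857788085938, -6.204681396484375), (48.50637435913086, 131.21597290039062), 7.919042587280273) 0.0632765782997311
top cass 427 ((525.5530395507812, -8.357498168945312), (33.23965072631836, 109.9036865234375), 7.230956554412842) 0.13134364160089074
side lip 165 ((521.4472045898438, -6.552406311035156), (49.572174072265625, 134.49819946289062), 9.144139289855957) 0.06085872107347412
side cass 356 ((522.2976684570312, -8.811195373535156), (33.3768310546875, 109.6348648071289), 7.832427978515625) 0.1288106788202829
```

View pics/crop3.png

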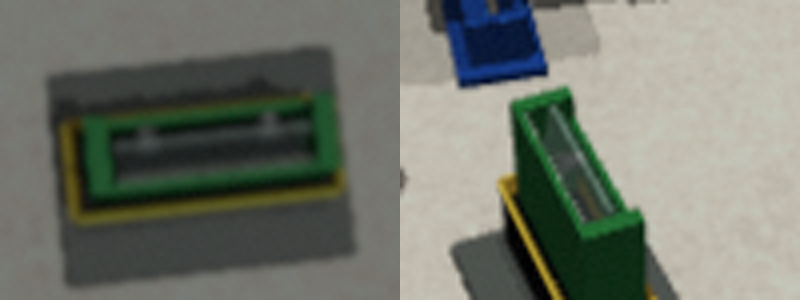

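Crop: the cassette stands in the channel (left panel, green ring inside the yellow lips), upright, top at z≈130 mm, glass plates visible between the green bars. Now grip the comb, and measure where the gap lies.

```bash
python3 -m pendant '[[[1,-2,-30,0,0,0],[1,-2,-65,0,0,0],[1,-2,-95,0,0,0],[1,-2,-120,0,0,0],[1,-2,-135,0,0,0],[1,-2,-142,0,0,0],[1,-2,-146,0,0,0],[1,-2,-146,0,0,0]]]' -1
python3 - <<'E'
from h import *
a=np.radians(7.35)
for n,c in(("top",(525.55,-8.36)),("side",(522.3,-8.8))):
    T=np.load(n+"3.npz");W=T["W"]*1000;g=cv2.cvtColor(T["px"],cv2.COLOR_RGB2GRAY).astype(float);R=T["px"].astype(float)
    dx=W[...,0]-c[0];dy=W[...,1]-c[1]
    qx=dx*np.cos(a)+dy*np.sin(a);qy=-dx*np.sin(a)+dy*np.cos(a)
    print(n)
    for lo,hi in((-38,-5),(5,38)):
      print(" y",lo,hi)
      for x in np.arange(-18,18,1.0):
        k=(qx>=x)&(qx<x+1)&(qy>lo)&(qy<hi)&(W[...,2]>55)
        if k.sum()>3: print("  x%+.0f n%d z %.0f..%.0f rgb %s"%(x+.5,k.sum(),*np.percentile(W[...,2][k],[10,90]),np.round(np.median(R[k],0)).astype(int)))
E
```

```text
clock: 13.35
tool_pos: [0.5293, 0.2488, 0.0775]
orientation: [179.7, 0.4, 177.5]
force: [-5.8, 1.2, 17.1]
opening: 0.0872
top
 y -38 -5
  x-16 n46 z 64..131 rgb [15 31 15]
  x-16 n11 z 130..132 rgb [25 63 34]
  x-14 n11 z 130..132 rgb [31 70 40]
  x-14 n12 z 131..133 rgb [41 78 49]
  x-12 n10 z 130..133 rgb [46 80 54]
  x-12 n9 z 130..131 rgb [55 79 59]
  x-10 n10 z 128..130 rgb [54 72 57]
  x-10 n8 z 124..126 rgb [60 71 61]
  x-8 n9 z 122..124 rgb [54 61 54]
  x-8 n6 z 119..122 rgb [54 59 54]
  x-4 n13 z 87..91 rgb [47 50 47]
  x-4 n14 z 92..95 rgb [40 42 40]
  x-2 n16 z 98..104 rgb [33 36 36]
  x-2 n15 z 105..111 rgb [30 35 34]
  x-0 n16 z 112..118 rgb [30 35 34]
  x+0 n15 z 119..124 rgb [33 38 36]
  x+2 n18 z 124..130 rgb [40 46 44]
  x+2 n10 z 130..132 rgb [46 52 51]
  x+4 n11 z 131..132 rgb [51 58 56]
  x+4 n12 z 130..133 rgb [53 61 56]
  x+6 n10 z 129..132 rgb [51 57 54]
  x+10 n4 z 103..106 rgb [60 62 62]
  x+12 n6 z 59..107 rgb [52 57 55]
  x+14 n36 z 59..114 rgb [19 41 24]
  x+14 n16 z 60..117 rgb [26 57 32]
  x+16 n17 z 59..117 rgb [32 68 35]
  x+16 n11 z 114..117 rgb [39 7
[... 1704 characters left out ...]
 z 114..115 rgb [ 42 106  54]
  x+18 n4 z 113..115 rgb [ 70 126  78]
 y 5 38
  x-16 n23 z 61..126 rgb [12 39 17]
  x-16 n89 z 64..126 rgb [12 39 18]
  x-14 n7 z 115..131 rgb [31 95 45]
  x-12 n6 z 128..131 rgb [ 50 105  61]
  x-12 n5 z 128..130 rgb [53 95 59]
  x-2 n6 z 102..107 rgb [64 80 68]
  x-0 n14 z 102..110 rgb [56 70 58]
  x+0 n22 z 111..122 rgb [47 66 54]
  x+2 n12 z 117..127 rgb [48 67 55]
  x+2 n15 z 123..130 rgb [53 74 60]
  x+4 n4 z 130..131 rgb [ 79 103  88]
  x+6 n5 z 128..130 rgb [ 79 107  90]
  x+6 n4 z 128..129 rgb [64 94 74]
  x+14 n11 z 109..115 rgb [31 77 42]
  x+16 n4 z 113..115 rgb [31 99 46]
  x+16 n7 z 112..115 rgb [ 34 102  49]
  x+18 n6 z 113..115 rgb [ 94 139 100]
```

Unexpected contact: Fz +17 N, stopped 3.5 mm short. Looking before doing anything else.

Run:
```python
from h import *
s=snapshot("side");save(s,"pics/side4.png");t=snapshot("top");save(t,"pics/top4.png")
c=lambda im,x,y,w,h:cv2.resize(im[y:y+h,x:x+w],(400,h*400//w),interpolation=cv2.INTER_CUBIC)
S=cv2.imread("pics/side4.png");cv2.imwrite("pics/crop4.png",np.hstack([c(S,170,50,150,112),c(cv2.imread("pics/top4.png"),50,100,150,112)]))
W=np.load("top0.npz")["W"]
R=W[115:175,85:140];k=R[...,2]>.03;P=R[k];print("bigcomb",cv2.minAreaRect((P[:,:2]*1000).astype(np.float32)),np.nanmax(P[:,2]))
o=get_obs();print(o["force"],o["moment"],o["tool_pos"])
```

```text
bigcomb ((637.9463500976562, 277.9401550292969), (20.477798461914062, 87.2467269897461), 72.33580780029297) 0.15034134459677162
[-6.0816047   1.33425264 17.0702265 ] [1.0758939  0.2866225  0.33770092] [0.52909016 0.24859567 0.07751093]
```

View pics/crop4.png

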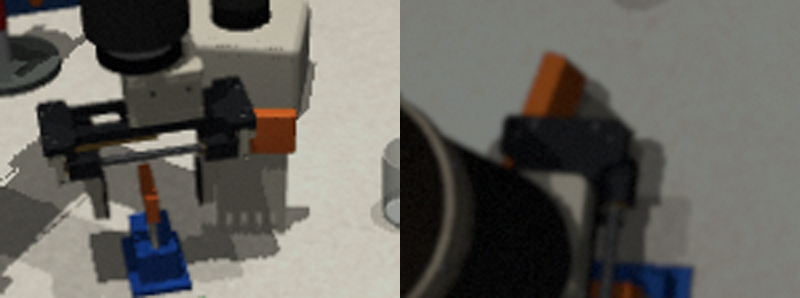

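The gripper body came down on the look-alike comb (about 150 mm tall, x 596–680, y≈278), seen behind the gripper in both panels. I'll back off, shift the grip 18 mm towards -y on the handle so the body clears it, and descend again.

```bash
python3 -m pendant '[[[0,0,15,0,0,0],[0,0,35,0,0,0],[0,-9,35,0,0,0],[0,-18,35,0,0,0],[0,-18,35,0,0,0],[0,-18,20,0,0,0],[0,-18,12,0,0,0],[0,-18,9,0,0,0],[0,-18,6,0,0,0],[0,-18,6,0,0,0]]]' -1
python3 -m pendant '[[[0,0,-2,0,0,0],[0,0,-4,0,0,0],[0,0,-5,0,0,0],[0,0,-5,0,0,0],[0,0,-5,0,0,0]]]' -1
python3 -c "
from plant import *
o=get_obs();print(o['force'],o['moment'])"
```

```text
clock: 14.7
tool_pos: [0.526, 0.2282, 0.079]
orientation: [-180.0, 0.0, 177.3]
force: [-0.1, 0.2, 0.4]
opening: 0.0875
clock: 15.32
tool_pos: [0.526, 0.2281, 0.0741]
orientation: [180.0, 0.0, 177.3]
force: [-0.3, -0.3, 0.0]
opening: 0.0875
[-0.28652912 -0.27038465  0.03074702] [ 0.09217566 -0.08247316  0.02819415]
```

```bash
python3 -m pendant '[[[0,1,0,0,0,0],[0,2,0,0,0,0],[0,3,0,0,0,0],[0,3,0,0,0,0]]]' -1
python3 -m pendant '[[[0,0,0,0,0,0],[0,0,0,0,0,0],[0,0,0,0,0,0],[0,0,0,0,0,0],[0,0,0,0,0,0],[0,0,0,0,0,0],[0,0,0,0,0,0],[0,0,0,0,0,0],[0,0,0,0,0,0],[0,0,0,0,0,0]]]' 1
```

```text
clock: 15.82
tool_pos: [0.526, 0.2312, 0.0741]
orientation: [180.0, 0.0, 177.3]
force: [0.1, -0.5, -0.9]
opening: 0.0874
clock: 17.08
tool_pos: [0.5259, 0.2311, 0.074]
orientation: [-180.0, -0.0, 177.3]
force: [0.1, 0.3, -0.2]
opening: 0.0119
```

```bash
python3 -m pendant '[[[0,0,8,0,0,0],[0,0,20,0,0,0],[0,0,40,0,0,0],[0,0,65,0,0,0],[0,0,95,0,0,0],[0,0,125,0,0,0],[0,0,145,0,0,0],[0,0,150,0,0,0],[0,-15,150,0,0,1],[0,-40,150,0,0,2]]]'
python3 -m pendant '[[[0,-35,0,0,0,2],[-1,-70,0,0,0,4],[-1,-105,0,0,0,5],[-2,-140,0,0,0,6],[-2,-175,0,0,0,8],[-2,-200,0,0,0,8],[-2,-212,0,0,0,8],[-2,-217,0,0,0,8],[-2,-217,0,0,0,8],[-2,-217,0,0,0,8]]]'
cat > look2.py <<'E'
from h import *
import sys
tag=sys.argv[1]
a=np.radians(7.35)
for n,c in(("side",(522.3,-8.8)),("top",(525.55,-8.36))):
    s=snapshot(n);W=cloud(s)*1000;save(s,f"pics/{n}{tag}.png");np.savez(f"{n}{tag}.npz",W=W/1000,px=s["pixels"])
    hsv=cv2.cvtColor(s["pixels"],cv2.COLOR_RGB2HSV)
    d=W-[c[0],c[1],130]; q=np.dstack([d[...,0]*np.cos(a)+d[...,1]*np.sin(a),-d[...,0]*np.sin(a)+d[...,1]*np.cos(a),d[...,2]])
    near=(np.abs(q[...,0])<25)&(np.abs(q[...,1])<60)
    for nm,k in(("handle",(cv2.inRange(hsv,np.array((3,120,60)),np.array((18,255,255)))>0)&near&(q[...,2]>10)),("blade",(hsv[...,1]<70)&near&(q[...,2]>3)&(q[...,2]<90)),("green",(cv2.inRange(hsv,np.array((40,60,20)),np.array((90,255,255)))>0)&near)):
        if k.sum()>20: print(n,nm,k.sum(),"x,y,z pct 2,50,98:",np.round(np.percentile(q[k],[2,50,98],axis=0),1).T.tolist())
o=get_obs();print(o["tool_pos"],o["orientation"],o["force"],o["moment"])
S=cv2.imread(f"pics/side{tag}.png");cv2.imwrite(f"pics/crop{tag}.png",cv2.resize(S[90:240,180:330],(600,600),interpolation=cv2.INTER_CUBIC))
E
python3 look2.py 5
```

```text
clock: 18.32
tool_pos: [0.5256, 0.1909, 0.2235]
orientation: [-180.0, -0.0, 179.4]
force: [0.5, -1.1, -0.9]
opening: 0.0122
clock: 19.58
tool_pos: [0.524, -0.0253, 0.224]
orientation: [180.0, -0.0, -172.6]
force: [0.2, 0.3, -0.3]
opening: 0.0119
side handle 92 x,y,z pct 2,50,98: [[-7.5, -1.7, 3.9], [-32.7, -25.9, -13.1], [98.4, 118.7, 136.6]]
side blade 164 x,y,z pct 2,50,98: [[-4.6, -3.9, -0.8], [-22.4, -11.3, 23.5], [29.1, 52.3, 86.7]]
side green 1031 x,y,z pct 2,50,98: [[-16.2, -8.7, 16.5], [-54.4, -32.2, 48.7], [-71.7, -21.0, 0.9]]
[ 0.52402881 -0.02534414  0.22403062] [ 1.79996401e+02  2.07570014e-04 -1.72643832e+02] [-0.29611396  0.8609434  -1.19264046] [ 0.09264322 -0.06019501  0.03094885]
```

View pics/crop5.png

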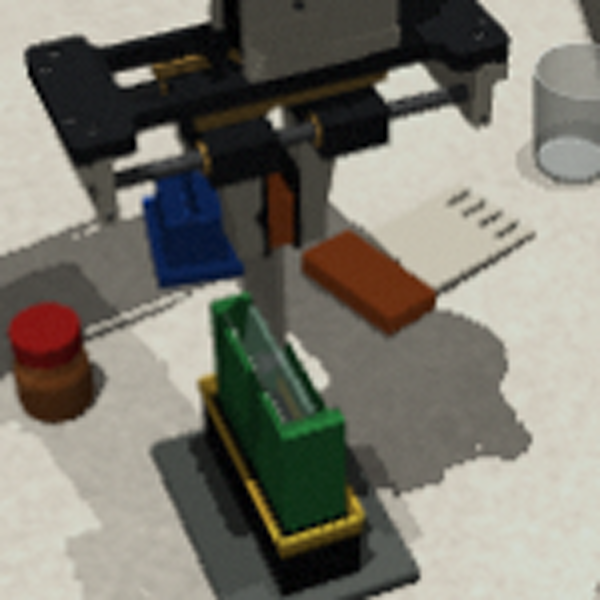

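The comb (276,250) hangs upright above the cassette gap and is centred in y. The look-alike comb has toppled onto the bench after my earlier bump; it is no part of the job and still on the table. Entering the mouth slowly.

```bash
python3 -m pendant '[[[-0.7,0,-6,0,0,0],[-0.7,0,-14,0,0,0],[-0.7,0,-20,0,0,0],[-0.7,0,-25,0,0,0],[-0.7,0,-29,0,0,0],[-0.7,0,-32,0,0,0],[-0.7,0,-35,0,0,0],[-0.7,0,-35,0,0,0]]]'
python3 -m pendant '[[[0,0,-2,0,0,0],[0,0,-4,0,0,0],[0,0,-6,0,0,0],[0,0,-8,0,0,0],[0,0,-8,0,0,0],[0,0,-8,0,0,0]]]'
python3 look2.py 6
```

```text
clock: 20.68
tool_pos: [0.5232, -0.0259, 0.1889]
orientation: [-180.0, -0.0, -172.7]
force: [0.4, 0.2, 0.5]
opening: 0.0119
clock: 21.42
tool_pos: [0.5233, -0.0259, 0.1811]
orientation: [-180.0, 0.0, -172.7]
force: [-0.5, -0.2, -0.8]
opening: 0.0119
side handle 76 x,y,z pct 2,50,98: [[-7.5, -2.6, 3.5], [-45.2, -26.2, -17.0], [57.0, 74.6, 132.0]]
side blade 312 x,y,z pct 2,50,98: [[-24.7, -4.8, 19.0], [-28.8, -26.1, 7.6], [5.5, 64.3, 88.8]]
side green 935 x,y,z pct 2,50,98: [[-16.2, -11.8, 16.5], [-54.3, -41.0, 48.1], [-72.8, -24.5, 0.9]]
[ 0.5233478  -0.02590875  0.1811501 ] [-1.79999248e+02  1.02781632e-02 -1.72684320e+02] [-0.42133477  0.02123579 -1.06767782] [0.07881442 0.00797061 0.04350663]
```

Tip is 15 mm below the mouth with no contact. Feeling for the back plate in -x.

```bash
for i in 1 2 3 4 5; do :; done
python3 -m pendant '[[[-0.5,-0.06,0,0,0,0],[-0.5,-0.06,0,0,0,0],[-0.5,-0.06,0,0,0,0]]]'
python3 -m pendant '[[[-0.5,-0.06,0,0,0,0],[-0.5,-0.06,0,0,0,0],[-0.5,-0.06,0,0,0,0]]]'
python3 -m pendant '[[[-0.5,-0.06,0,0,0,0],[-0.5,-0.06,0,0,0,0],[-0.5,-0.06,0,0,0,0]]]'
python3 -c "
from plant import *
o=get_obs();print(o['force'],o['moment'])"
```

```text
clock: 21.9
tool_pos: [0.5228, -0.026, 0.1811]
orientation: [180.0, 0.0, -172.7]
force: [-1.1, 0.0, -1.5]
opening: 0.0117
clock: 22.28
tool_pos: [0.5223, -0.026, 0.1811]
orientation: [-180.0, 0.0, -172.7]
force: [-0.7, -0.2, -0.2]
opening: 0.0118
clock: 22.65
tool_pos: [0.5218, -0.0261, 0.1811]
orientation: [180.0, -0.0, -172.7]
force: [-1.0, -0.4, -0.6]
opening: 0.0114
[-0.9910396  -0.36609953 -0.55959433] [ 0.07379411 -0.10565593  0.0283293 ]
```

```bash
python3 -m pendant '[[[-0.5,-0.06,0,0,0,0],[-0.5,-0.06,0,0,0,0],[-0.5,-0.06,0,0,0,0]]]'; python3 -c "
from plant import *
o=get_obs();print(o['force'],o['moment'])"
python3 -m pendant '[[[-0.5,-0.06,0,0,0,0],[-0.5,-0.06,0,0,0,0],[-0.5,-0.06,0,0,0,0]]]'; python3 -c "
from plant import *
o=get_obs();print(o['force'],o['moment'])"
```

```text
clock: 23.02
tool_pos: [0.5214, -0.0261, 0.1811]
orientation: [180.0, 0.0, -172.7]
force: [1.2, -0.3, -0.3]
opening: 0.012
[ 1.17271704 -0.27813579 -0.2787842 ] [ 0.087614   -0.4450579  -0.03646722]
clock: 23.4
tool_pos: [0.5209, -0.0262, 0.1812]
orientation: [-180.0, 0.0, -172.7]
force: [0.7, -0.7, -0.1]
opening: 0.0122
[ 0.71897425 -0.73990497 -0.10526217] [ 0.08610704 -0.45541639 -0.02693517]
```

Back plate felt: moment y stepped from -0.1 to -0.45 N·m at TCP x≈521.6. Easing off 0.7 mm, then descending.

```bash
cat > f.py <<'E'
from plant import *
o=get_obs();print([round(float(x),2) for x in list(o['force'])+list(o['moment'])],'depth',round(float((.224-o['tool_pos'][2])*1000-27.5),1))
E
python3 -m pendant '[[[0.7,0.09,0,0,0,0],[0.7,0.09,0,0,0,0],[0.7,0.09,0,0,0,0]]]'; python3 f.py
python3 -m pendant '[[[0,0,-1.5,0,0,0],[0,0,-3,0,0,0],[0,0,-4.5,0,0,0],[0,0,-6,0,0,0],[0,0,-7.5,0,0,0],[0,0,-9,0,0,0],[0,0,-10,0,0,0],[0,0,-10,0,0,0]]]'; python3 f.py
```

```text
clock: 23.78
tool_pos: [0.5215, -0.0261, 0.1811]
orientation: [-180.0, -0.0, -172.7]
force: [0.5, 0.2, -0.1]
opening: 0.0124
[0.5, 0.22, -0.08, 0.12, -0.45, 0.02] depth 15.4
clock: 24.78
tool_pos: [0.5214, -0.0261, 0.1709]
orientation: [180.0, -0.0, -172.7]
force: [0.3, 0.9, -1.2]
opening: 0.012
[0.27, 0.95, -1.2, 0.12, -0.46, -0.02] depth 25.6
```

```bash
python3 -m pendant '[[[0.6,0.08,0,0,0,0],[0.6,0.08,0,0,0,0],[0.6,0.08,0,0,0,0]]]'; python3 f.py
python3 -m pendant '[[[0.6,0.08,0,0,0,0],[0.6,0.08,0,0,0,0],[0.6,0.08,0,0,0,0]]]'; python3 f.py
```

```text
clock: 25.15
tool_pos: [0.5219, -0.0261, 0.171]
orientation: [-180.0, -0.0, -172.7]
force: [-0.2, -0.2, 0.1]
opening: 0.0117
[-0.17, -0.2, 0.11, 0.07, -0.04, -0.0] depth 25.5
clock: 25.52
tool_pos: [0.5227, -0.026, 0.171]
orientation: [-180.0, -0.0, -172.7]
force: [0.5, -0.4, 0.5]
opening: 0.0118
[0.47, -0.35, 0.52, 0.07, -0.03, -0.02] depth 25.5
```

Free at x=522.1, touching at 521.5. Set x≈522.2 and descend in 1–2 mm steps.

```bash
python3 -m pendant '[[[-0.5,-0.06,-0.7,0,0,0],[-0.5,-0.06,-1.4,0,0,0],[-0.5,-0.06,-2,0,0,0],[-0.5,-0.06,-2,0,0,0]]]'; python3 f.py
python3 -m pendant '[[[0,0,-0.7,0,0,0],[0,0,-1.5,0,0,0],[0,0,-1.5,0,0,0]]]'; python3 f.py
python3 -m pendant '[[[0,0,-0.7,0,0,0],[0,0,-1.5,0,0,0],[0,0,-1.5,0,0,0]]]'; python3 f.py
```

```text
clock: 26.02
tool_pos: [0.5221, -0.026, 0.169]
orientation: [180.0, -0.0, -172.7]
force: [0.9, -0.6, -1.6]
opening: 0.0122
[0.94, -0.65, -1.62, 0.03, -0.07, -0.02] depth 27.5
clock: 26.4
tool_pos: [0.5221, -0.026, 0.1675]
orientation: [-180.0, -0.0, -172.7]
force: [-0.4, 0.1, -0.3]
opening: 0.0119
[-0.36, 0.09, -0.34, 0.1, -0.05, 0.02] depth 29.0
clock: 26.78
tool_pos: [0.5221, -0.026, 0.166]
orientation: [-180.0, -0.0, -172.7]
force: [0.4, -0.5, -0.4]
opening: 0.0118
[0.38, -0.51, -0.45, 0.03, -0.03, -0.03] depth 30.5
```

```bash
for k in 1; do python3 -m pendant '[[[0,0,-0.5,0,0,0],[0,0,-1,0,0,0],[0,0,-1,0,0,0]]]'; done; python3 f.py
python3 -m pendant '[[[0,0,-0.5,0,0,0],[0,0,-1,0,0,0],[0,0,-1,0,0,0]]]'|grep tool; python3 f.py
python3 -m pendant '[[[0,0,-0.5,0,0,0],[0,0,-1,0,0,0],[0,0,-1,0,0,0]]]'|grep tool; python3 f.py
```

```text
clock: 27.15
tool_pos: [0.5221, -0.026, 0.165]
orientation: [-180.0, -0.0, -172.7]
force: [-0.3, 0.1, -1.4]
opening: 0.0122
[-0.32, 0.11, -1.4, 0.06, -0.05, 0.02] depth 31.5
tool_pos: [0.5221, -0.026, 0.164]
[0.3, -0.93, 0.64, 0.09, -0.04, 0.02] depth 32.5
tool_pos: [0.5221, -0.026, 0.163]
[-0.36, -0.72, -1.63, 0.09, 0.08, -0.01] depth 33.5
```

```bash
python3 -m pendant '[[[0,0,-0.4,0,0,0],[0,0,-0.8,0,0,0],[0,0,-0.8,0,0,0]]]'|grep tool; python3 f.py
python3 -m pendant '[[[0,0,-0.4,0,0,0],[0,0,-0.8,0,0,0],[0,0,-0.8,0,0,0]]]'|grep tool; python3 f.py
```

```text
tool_pos: [0.5221, -0.0261, 0.1622]
[-0.81, -0.63, 0.36, 0.04, 0.31, -0.0] depth 34.3
tool_pos: [0.522, -0.0261, 0.1614]
[-1.63, -1.59, 0.28, 0.05, 0.57, 0.09] depth 35.1
```

Front plate alone is touching (moment y rising to +0.57). Easing over towards the back plate.

```bash
python3 -m pendant '[[[-0.3,-0.04,0,0,0,0],[-0.3,-0.04,0,0,0,0],[-0.3,-0.04,0,0,0,0]]]'|grep tool; python3 f.py
python3 -m pendant '[[[-0.3,-0.04,-0.5,0,0,0],[-0.3,-0.04,-1,0,0,0],[-0.3,-0.04,-1,0,0,0]]]'|grep tool; python3 f.py
python3 -m pendant '[[[0,0,-0.5,0,0,0],[0,0,-1,0,0,0],[0,0,-1,0,0,0]]]'|grep tool; python3 f.py
```

```text
tool_pos: [0.5219, -0.0261, 0.1614]
[-1.42, 0.18, 0.25, 0.03, 0.28, 0.07] depth 35.1
tool_pos: [0.5217, -0.0261, 0.1605]
[0.01, 0.19, -0.5, 0.06, 0.04, -0.0] depth 36.0
tool_pos: [0.5217, -0.0261, 0.1595]
[0.51, 0.19, 0.4, 0.08, 0.21, -0.01] depth 37.0
```

```bash
python3 -m pendant '[[[-0.2,-0.03,-0.5,0,0,0],[-0.2,-0.03,-1,0,0,0],[-0.2,-0.03,-1,0,0,0]]]'|grep tool; python3 f.py
python3 -m pendant '[[[-0.2,-0.03,-0.5,0,0,0],[-0.2,-0.03,-1,0,0,0],[-0.2,-0.03,-1,0,0,0]]]'|grep tool; python3 f.py
python3 -m pendant '[[[0,0,-0.5,0,0,0],[0,0,-1,0,0,0],[0,0,-1,0,0,0]]]'|grep tool; python3 f.py
```

```text
tool_pos: [0.5216, -0.0261, 0.1586]
[-0.67, -0.01, 3.06, 0.08, 0.01, 0.03] depth 37.9
tool_pos: [0.5215, -0.0261, 0.1576]
[0.56, -1.13, 2.84, 0.1, -0.33, -0.04] depth 38.9
tool_pos: [0.5215, -0.0261, 0.1566]
[1.07, -0.29, 5.43, 0.18, -0.51, 0.06] depth 39.9
```

```bash
for i in 1 2 3 4; do python3 -m pendant '[[[0,0,0,0,0,0]]]'>/dev/null; python3 f.py; done; python3 look2.py 7
```

```text
[1.37, -0.54, 5.4, 0.17, -0.53, -0.02] depth 39.9
[1.45, 0.24, 4.94, 0.17, -0.63, 0.05] depth 39.9
[1.38, 0.72, 4.06, 0.21, -0.7, 0.05] depth 39.9
[2.29, 0.63, 4.03, 0.21, -0.73, -0.02] depth 39.9
side handle 67 x,y,z pct 2,50,98: [[-10.2, -4.9, 3.6], [-51.2, -26.0, -18.9], [33.4, 52.2, 107.5]]
side blade 299 x,y,z pct 2,50,98: [[-24.4, 4.2, 17.1], [-28.7, -26.5, -12.2], [8.3, 53.0, 84.0]]
side green 863 x,y,z pct 2,50,98: [[-16.3, -12.1, 16.4], [-54.5, -46.2, 45.6], [-72.3, -27.7, 0.9]]
[ 0.52137667 -0.02611711  0.15660897] [-1.79999563e+02  2.64686323e-02 -1.72681999e+02] [2.73278946 0.20632884 5.30469483] [ 0.26393358 -0.79125348 -0.02494612]
```

View pics/crop7.png

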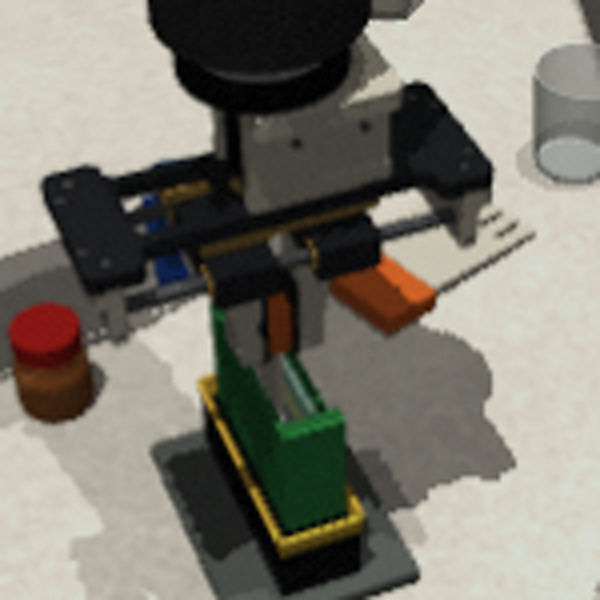

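Picture: comb (280,320) stands upright in the gap, fingers well above the cassette, and the cassette has not moved. Drag is about 5 N (≈0.8 mm open), pressing a little on the back plate. Easing +x slightly and going 1 mm deeper.

```bash
python3 -m pendant '[[[0.3,0.04,0,0,0,0],[0.3,0.04,-0.5,0,0,0],[0.3,0.04,-1,0,0,0],[0.3,0.04,-1,0,0,0]]]'|grep tool; for i in 1 2 3 4 5 6; do python3 f.py; python3 -m pendant '[[[0,0,0,0,0,0],[0,0,0,0,0,0]]]'>/dev/null; done; python3 -c "
from plant import *
o=get_obs();print(o['tool_pos'],o['orientation'],o['opening'],o['clock'])"
```

```text
tool_pos: [0.5215, -0.0261, 0.1555]
[0.32, -0.27, 5.22, 0.25, -0.59, 0.03] depth 41.0
[1.51, -0.45, 5.56, 0.23, -0.54, 0.03] depth 41.0
[1.38, 0.51, 5.44, 0.26, -0.53, 0.04] depth 41.0
[1.95, 0.26, 4.71, 0.28, -0.54, -0.02] depth 41.0
[1.27, 0.02, 4.16, 0.23, -0.54, -0.04] depth 41.0
[1.37, 0.51, 6.22, 0.24, -0.59, 0.01] depth 41.0
[ 0.5214717  -0.02615011  0.15550279] [-1.79998222e+02  1.10250044e-03 -1.72686167e+02] 0.012061087268749554 33.5
```

```bash
python3 look2.py 8 | grep -v top
python3 - <<'E'
from h import *
a=np.radians(7.35)
for t in("5","7","8"):
    T=np.load(f"side{t}.npz");W=T["W"]*1000;hsv=cv2.cvtColor(T["px"],cv2.COLOR_RGB2HSV)
    d=W-[522.3,-8.8,130];x=d[...,0]*np.cos(a)+d[...,1]*np.sin(a);y=-d[...,0]*np.sin(a)+d[...,1]*np.cos(a);z=d[...,2]
    k=(cv2.inRange(hsv,np.array((3,120,60)),np.array((18,255,255)))>0)&(abs(x)<12)&(y<-20)&(y>-40)&(z>10)
    if k.sum()>15: 
        p=np.polyfit(z[k],y[k],1);p2=np.polyfit(z[k],x[k],1);print(t,k.sum(),"y-slope",p[0].round(3),"ymed",np.median(y[k]).round(1),"x-slope",p2[0].round(3),"zrange",np.percentile(z[k],[3,97]).round(1))
T=np.load("side8.npz");T0=np.load("side0.npz")
for n,lo,hi,b in(("jar",(0,150,60),(8,255,255),(175,210,160,200)),("vial",(0,150,60),(8,255,255),(200,225,245,275)),("pot",(20,100,60),(35,255,255),(328,350,215,245))):
    r=[]
    for Q in(T0,T):
        k=cv2.inRange(cv2.cvtColor(Q["px"],cv2.COLOR_RGB2HSV),np.array(lo),np.array(hi))>0;m=np.zeros_like(k);m[b[2]:b[3],b[0]:b[1]]=1;r.append(np.nanmedian(Q["W"][k&m],0).round(3))
    print(n,r)
E
```

```text
side handle 65 x,y,z pct 2,50,98: [[-9.6, -4.8, 0.3], [-28.3, -26.3, -19.3], [30.8, 50.6, 61.3]]
side blade 295 x,y,z pct 2,50,98: [[-24.4, 4.3, 17.1], [-28.9, -26.5, -11.0], [6.8, 52.1, 84.0]]
side green 861 x,y,z pct 2,50,98: [[-16.1, -11.5, 16.5], [-54.4, -46.1, 45.3], [-72.4, -28.0, 0.3]]
[ 0.52146387 -0.02609629  0.15549793] [ 1.79997872e+02  1.35933818e-03 -1.72686765e+02] [1.19413732 0.42848306 5.07258263] [ 0.22895502 -0.6495094  -0.01057186]
5 79 y-slope 0.031 ymed -26.1 x-slope -0.016 zrange [ 98.7 127.3]
7 60 y-slope 0.092 ymed -26.0 x-slope 0.01 zrange [33.4 60.9]
8 60 y-slope 0.039 ymed -26.3 x-slope -0.017 zrange [31.8 59.9]
jar [array([0.41 , 0.117, 0.061]), array([0.411, 0.117, 0.061])]
vial [array([ 0.418, -0.123,  0.049]), array([ 0.419, -0.124,  0.049])]
pot [array([ 0.692, -0.117,  0.043]), array([ 0.692, -0.119,  0.044])]
```

Upright is unchanged, the bystanders are in place, and steady drag is about 6 N net. Handing in.

```bash
python3 f.py; python3 -c "
from plant import *
close_job()"
```

```text
[1.19, 0.43, 5.07, 0.23, -0.65, -0.01] depth 41.0
the job is handed in; nothing more can be done
```

I stood the cassette in the stand's channel and let go of it. The comb is in the gap, held upright at the depth where it drags. I handed the job in at about 34 s of the 64 s allowed; no verdict is reported.

**Last checks**
- **Cassette:** it sits square and upright. Its centre is about 1 mm off across the channel and 2 mm along it, its top is at z ≈ 130 mm, and it did not move when the comb went in.
- **Comb depth and drag:** the tip is about 41 mm below the mouth. The drag was steady at about 5 N measured, or about 6 N once the sensor's offset is allowed for. I take that to mean the plate is about 1 mm open; I could not measure the opening directly.
- **Plate contact:** there is a light extra press on the back plate, about 1 to 1.5 N. I felt both plates by force, but could not see the contact.
- **Comb tilt:** the handle shows no clear tilt. Its slope read 0.04 rad, much the same as before insertion, though one reading partway through was 0.09, which I put down to noise.
- **Grip:** the comb may have slipped up to 1.5 mm in the fingers.
- **Jar, vial and pot:** all within 2 mm of where they started.

**What went wrong:** on the first reach for the comb, the gripper's body pressed on the large look-alike comb with about 17 N (limit 40 N) and it later toppled. It is lying on the bench, not off the work surface. I then gripped the comb's handle about 18 mm off-centre to clear it.

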